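# Index the carver's turntable and set its brake

## Task

With a fingertip, gently push the wooden turntable round by one of its four spokes until the red spoke points at the yellow mark on the board. Then push the blue-ended brake lever round, all the way to its stop by the green peg, with the red spoke still at the mark. Only push, pinch nothing; do not touch the carving that rides on the turntable, and leave all the other things where they are.

Things in the scene. Friction and masses are not known exactly. Their poses are not given: they have to be found in the camera images.
- stand: the carving stand: board with a black rubber face, fixed to the table, 300 mm (its x) by 400 mm (its y), top 18 mm above the table. Origin at the underside on the turntable's vertical axis; the board reaches 150 mm both ways in x, and from -150 to +250 mm in y. Its -x axis points from that axis to the yellow mark, roughly towards the robot
- hub (a point): point on the turntable's vertical axis, 50 mm above the table; does not turn. The wooden disc has 76 mm radius, its underside is 35 mm and its top 65 mm above the table
- turntable (a joint): angle of the wooden turntable (rad), positive anticlockwise seen from above; 0 when the red spoke is exactly at the yellow mark. It may be turned either way, past 0 too (limits at +-6.2). It stays where it is left; a push of about 1.5 N at 100 mm from the axis turns it
- red_tip (a point): tip of the red spoke; turns with the turntable. Four round level spokes (one red, three pale wood) stand out from the disc 90 degrees apart, 16 mm thick, reaching 125 mm from the axis, centre lines 50 mm above the table
- mark (a point): the point on the yellow mark (flat plate on the board, 32 mm long radially, 24 mm wide, 3 mm thick) that lies straight under the red spoke's tip when the turntable is set, 125 mm from the axis, 21 mm above the table
- brake (a joint): angle of the steel brake lever (rad) about its vertical pivot; 0 = fully released, grows anticlockwise seen from above, 1.22 = stop at the green peg (brake set). In the stand's frame the lever points from the pivot at 60 degrees (from +x towards +y) at 0 and at 130 degrees when set. It stays where it is left; about 3 N at 55 mm from the pivot moves it
- brake_pivot (a point): on the brake lever's vertical axis, 50 mm above the table, 155 mm from the hub along the stand's +y. Pivot boss of 16 mm radius, top 57 mm above the table. 36 mm from the pivot stand two fixed pegs, 10 mm thick, up to 60 mm above the table: green beside the set position (150 degrees in the stand's frame), grey beside the released one (40 degrees)
- brake_end (a point): centre of the blue ball (24 mm diameter) on the lever's free end, 90 mm from the pivot, 50 mm above the table; moves with the lever. The lever is a level round steel bar, 14 mm thick, centre line 50 mm above the table
- carving: square relief carving in dark wood with raised pale squares, 64 x 64 x 26 mm, lying loose on the middle of the turntable and riding round with it, its top 91 mm above the table; origin at the centre of its underside. Not to be touched
- offcut: pale wooden offcut, 36 x 36 mm, 34 mm high, standing on a far corner of the stand's board. Bystander, leave alone; origin at the centre of its underside
- weight: brass cylinder, 34 mm diameter, 28 mm high, standing on the stand's board on the far side. Bystander, leave alone; origin at the centre of its underside
- mallet: round wooden carver's mallet standing on its head, 88 mm diameter, 240 mm high. Bystander, leave alone; origin at the centre of its underside
- bottle: clear bottle with a red cap, 64 mm diameter, 190 mm high. Bystander, leave alone; origin at the centre of its underside
- mug: white mug, 80 mm diameter, 90 mm high. Bystander, leave alone; origin at the centre of its underside
- gouge: gouge with a light wooden handle, 200 mm long, lying flat. Bystander, leave alone; origin at the centre of its underside
- stone: grey sharpening stone, 150 x 50 x 25 mm, lying flat. Bystander, leave alone; origin at the centre of its underside

How it is judged:
On the way:
1. the red spoke points at the yellow mark (tip within 12 mm of it, seen from above) and rests there, the brake still released (horizontal distance between red_tip and mark below 0.012 m and velocity of joint turntable between -0.05 and 0.05 rad/s and value of joint brake below 0.6 rad), for 0.3 s.
At the end, for the whole second after the job is handed in: The red spoke's tip is within 12 mm of the mark seen from above, the brake lever is at its stop (over 1.1 of 1.22 rad), the carving lies at rest on the turntable within 20 mm of its middle (horizontal distance between red_tip and mark below 0.012 m and value of joint brake above 1.1 rad and linear speed of carving below 0.02 m/s and horizontal distance between carving and hub below 0.02 m and height (world z) of carving below 0.072 m); the robot touches nothing.
It fails at once if the brake is set (over 0.6 rad) while the red spoke's tip is more than 20 mm from the mark (value of joint brake above 0.6 rad and horizontal distance between red_tip and mark above 0.02 m).
It fails at once if the carving is touched by the robot (contact force between any of the fingers, the arm and carving above 0.3 N).
It fails at once if the carving is lifted off the turntable (over 10 mm) or shifts more than 20 mm from its middle (height (world z) of carving above 0.075 m or horizontal distance between carving and hub above 0.02 m).
It fails at once if the stand, its turntable or its brake lever is pinched or pushed with more than 35 N (contact force between the fingers and stand above 35 N).
It fails at once if a bystander is moved more than 20 mm (distance of any of offcut, weight, mallet, bottle, mug, gouge, stone from where it was at the start of the episode above 0.02 m).
It also fails if it takes over 62 s, if anything falls off the work surface, if the arm or the gripper's body presses on something with over 40 N, if the wrist force passes 120 N, or if a joint passes its speed limit or range.

## Robot

A 6-joint arm with a two-finger parallel gripper is mounted at the origin on the work surface. World frame = base frame: x ahead of the robot, y to its left, z up, the work surface at z = 0. Lengths are in m, angles in rad, forces in N, time in s.
With the tool pointing down it reaches from about 0.325 to 0.775 m from the base axis. Payload 5.5 kg.
Tool frame: the origin (TCP) lies midway between the tips of the shut fingers; the grasp point (between the pads) lies 19 mm behind it (hold_point_z is the distance from the TCP to the grasp point, in m); z points along the fingers, y is the line along which they close (so a half turn about z gives the same grasp; the last joint's range is limited). The gripper opens to 85 mm and grips with 20 to 120 N. Pads are 22 mm wide; open, the fingers measure 114 mm over their backs; the gripper's body (76 mm by 85 mm) begins 54 mm behind the grasp point. The pads swing forward as they close: fully open they stand 13 mm farther back than shut.
Start: joints at [-1.241, 0.091, 1.231, -0, 1.82, -0.057], TCP at [0.226, -0.556, 0.231] pointing down, gripper open.
Joint ranges: [-2.87, 2.87], [-0.86, 2.18], [0.17, 2.46], [-1.51, 4.65], [0.06, 2.69], [-2.65, 2.65]. Speed limits (rad/s): [2.57, 2.57, 3.01, 3.14, 3.14, 3.14].

## Interface

Orientations are given as a unit quaternion [x, y, z, w].
In Python, from cell import get_obs, read_camera, sign_off, hold_point_z gives the robot as it stands.
- The arm moves only by the shell command python3 -m inch 'ROWS' [FORCE]. ROWS is a JSON object of lists of equal length, an entry for each row: "gripper": the closure, from 0 (fully open) to 1 (shut); "delta_pos": the shift along the tool's x, y, z in mm, a list of three; "rot": the turn, a rotation vector about the tool's x, y, z in rad, a list of three. In form: {"gripper": [gripper, ...], "delta_pos": [[tx, ty, tz], ...], "rot": [[rx, ry, rz], ...]}. A call has 1 to 5 rows; each row is the pose to reach, as a shift and turn from the pose commanded when the call began, along the tool's axes at that moment; what a row does not reach only later rows make up. A row lasts 1/8 s, in which the tool goes at most 62.5 mm and 10.7 degrees, less where a joint would pass 70% of its speed; a pose out of reach is approached as far as the arm can. A call with a gripper value outside its range is refused whole. The fingers move at their own pace and stop on an object; FORCE is the grip in N (left out, the last holds). Time passes only in rows, so rows that repeat a pose let the fingers close. It gives the time, the measured TCP pose, the force, the opening and the grip force at its end, in the units of the state.
- get_obs(): the state, without advancing time (a new reading comes with each control period).
- read_camera(name): name is "side" or "top" or "wrist"; returns a dict with "frame" (480x640x3 uint8, blue, green, red), "z_map" (480x640 float32, m along the optical axis (not along the pixel's ray), 0 where there is no reading), "vfov" (degrees; the focal length in pixels is half the picture's height over the tangent of half this angle, whatever the lens; pixels are square), "cx", "cy" (the principal point, pixels), "xyz" and "attitude" of the camera in the world. Camera axes: x right, y down, z forward; pixel columns grow to the right and rows downward; lengths in m; the calibration is good to about 2 mm. A picture is of the moment at which its call begins.
- sign_off(): hands the job in; it is judged then, once.
The state is a dict: "time": time; "joint_pos": joint angles; "dq": joint speeds; "joint_torque": joint torques, N m; "eef_pos": TCP position; "tool_rot": TCP orientation; "wrist_force": force on the tool from outside, world axes, zero at the start; "ft_torque": the same for the moment, N m; "gripper_width": opening from 0.0 (shut) to 1.0 (fully open); "gripper_force": force on a finger pad.
Only numpy, scipy, OpenCV 4.12 (cv2) and the standard library are available. Lean on these libraries where they do the work, as an engineer would, in place of code of your own. Each camera call takes 0.05 s, during which the arm holds its last target. There are 200 camera calls.

## Working session

There is one attempt and no reset: what is moved stays moved. The work goes in short steps, Python scripts to look and compute and a shell command to move; the robot and the scene stay as the last step left them, time stands still between calls to the robot, and variables do not carry over. Pictures are saved under pics/ and viewed, at most 10 in all, crops included, and the job is handed in when it is done.

```bash
ls; mkdir -p pics
cat > h.py <<'E'
import numpy as np,cv2
from scipy.spatial.transform import Rotation as R
from cell import get_obs, read_camera, sign_off, hold_point_z
def K(c):
    f=240/np.tan(np.radians(c["vfov"])/2); return f
def rot(c):
    a=np.array(c["attitude"]); return a if a.shape==(3,3) else R.from_quat(a).as_matrix()
def ray(c,u,v):
    f=K(c); d=rot(c)@np.array([(u-c["cx"])/f,(v-c["cy"])/f,1]); return np.array(c["xyz"]),d
def plane(c,u,v,z):
    o,d=ray(c,u,v); return o+d*(z-o[2])/d[2]
def cloud(c):
    f=K(c); v,u=np.mgrid[:480,:640]; z=c["z_map"]
    p=np.stack([(u-c["cx"])/f*z,(v-c["cy"])/f*z,z],-1); return p@rot(c).T+np.array(c["xyz"])
E
python3 - <<'E'
from h import *
for n in ("top","side"):
    c=read_camera(n); cv2.imwrite(f"pics/{n}0.png",c["frame"]); np.savez(f"{n}0.npz",**c)
    print(n,c["xyz"],c["attitude"],c["vfov"],c["cx"],c["cy"])
print(get_obs(),hold_point_z)
E
```

```text
pics
top [ 0.37058303 -0.01958803  1.1010987 ] [-0.69862223  0.7108306  -0.04338261  0.06902736] 57.28814135429359 319.9362731213847 236.65160801583997
side [-0.05934678  0.65634778  0.83712361] [-0.32412192  0.84947069 -0.38931534  0.14757402] 50.91924144398287 320.90255721213026 241.8392215832582
{'time': 0.1, 'joint_pos': array([-1.24071814e+00,  9.18176892e-02,  1.23177513e+00, -2.06631452e-05,
        1.81981012e+00, -5.67190174e-02]), 'dq': array([-0.00077448, -0.00092211, -0.00325223, -0.00099593, -0.00037099,
        0.00242156]), 'joint_torque': array([ 4.28107363e-03, -4.60215104e+01, -4.19218433e+01,  1.71632823e-04,
        1.05448122e-02, -4.50330077e-06]), 'eef_pos': array([ 0.22623261, -0.55543747,  0.23023806]), 'tool_rot': array([ 9.81356795e-01,  1.92192669e-01, -1.33251800e-04, -8.95338818e-04]), 'wrist_force': array([-0.52883878, -0.49673057, -0.35166251]), 'ft_torque': array([ 0.05224365,  0.02732455, -0.00806499]), 'gripper_force': 0.0, 'gripper_width': 0.9967202252953974} 0.0187
```

View pics/top0.png

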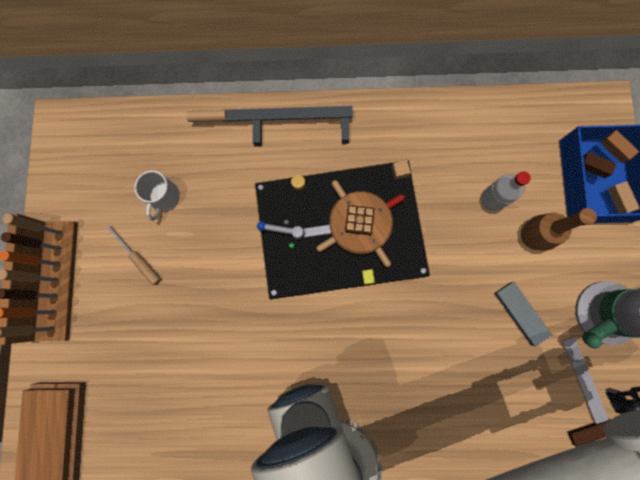

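View pics/side0.png

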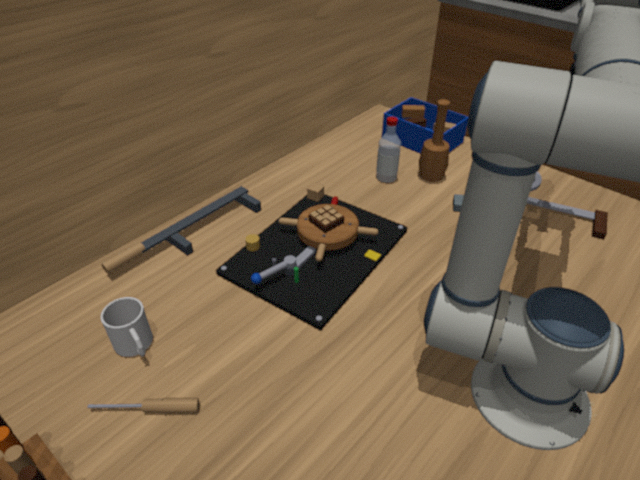

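The top view shows the hub at (361,222), red tip (402,198), yellow mark (369,277), blue ball (262,226), pivot (297,232), green peg (291,245) and offcut (402,168). The side view shows the red tip (335,201), mark (373,255) and blue ball (257,278). The red spoke has to go clockwise by about 110°.

```bash
cat >> h.py <<'E'
def blob(c,lo,hi,box):
    h=cv2.cvtColor(c["frame"],cv2.COLOR_BGR2HSV); m=cv2.inRange(h,np.array(lo),np.array(hi)); 
    q=np.zeros_like(m); x0,y0,x1,y1=box; q[y0:y1,x0:x1]=m[y0:y1,x0:x1]; return q
def cen(m):
    n,l,s,ce=cv2.connectedComponentsWithStats(m); i=1+np.argmax(s[1:,4]); return ce[i],s[i,4],l==i
def tri(a,ua,b,ub):
    o1,d1=ray(a,*ua); o2,d2=ray(b,*ub)
    t=np.linalg.lstsq(np.stack([d1,-d2],1),o2-o1,rcond=None)[0]
    p,q=o1+t[0]*d1,o2+t[1]*d2; return (p+q)/2,np.linalg.norm(p-q)
Y=((22,120,120),(33,255,255)); B=((110,150,60),(130,255,255)); RD=((0,200,70),(5,255,255)); G=((50,120,60),(75,255,255))
E
python3 - <<'E'
from h import *
T=dict(np.load("top0.npz")); S=dict(np.load("side0.npz"))
bt=(250,155,430,300); bs=(215,185,410,325)
for n,r in dict(mark=Y,ball=B,red=RD,green=G).items():
    (a,na,ma),(b,nb,mb)=cen(blob(T,*r,bt)),cen(blob(S,*r,bs))
    p,e=tri(T,a,S,b); print(n,a.round(1),na,b.round(1),nb,p.round(4),"gap",e.round(4),"depth T",np.median(cloud(T)[ma],0).round(4))
    if n=="red":
        v,u=np.nonzero(ma); print("red line",cv2.fitLine(np.c_[u,v].astype(np.float32),2,0,.01,.01).ravel(), u.max(),v.min())
# disc: depth-based top 0.065
P=cloud(T); z=P[...,2]; m=((z>.058)&(z<.072)).astype(np.uint8); m[:155]=0;m[300:]=0;m[:,:300]=0;m[:,430:]=0
c=max(cv2.findContours(cv2.morphologyEx(m,cv2.MORPH_OPEN,np.ones((15,15))),0,2)[0],key=cv2.contourArea)
(u,v),r=cv2.minEnclosingCircle(c); h=plane(T,u,v,.065); print("disc",u,v,r,h.round(4), "R",np.linalg.norm(plane(T,u+r,v,.065)-h).round(4))
# corner screws bright
g=blob(T,(0,0,150),(180,60,255),bt); n,l,s,ce=cv2.connectedComponentsWithStats(g)
for i in range(1,n):
    if s[i,4]<120: print(s[i,4],ce[i].round(1),plane(T,*ce[i],.018).round(4))
E
```

```text
mark [368.  276.2] 140 [372.2 254.6] 108 [ 0.4446 -0.0972  0.0219] gap 0.0016 depth T [ 0.4444 -0.0979  0.0207]
ball [261.1 225.4] 44 [253.8 281.1] 11 [0.5742 0.1641 0.0403] gap 0.0045 depth T [0.5684 0.1597 0.0592]
red [395.6 201. ] 63 [334.3 200.7] 27 [ 0.6237 -0.1667  0.0567] gap 0.0034 depth T [ 0.6248 -0.1685  0.056 ]
red line [  0.8214397  -0.5702954 395.63492   201.03175  ] 403 195
green [291.2 245. ] 23 [295.9 273.8] 53 [0.5214 0.088  0.0426] gap 0.0007 depth T [0.5198 0.0868 0.0583]
disc 368.0 230.5 28.74466323852539 [ 0.5498 -0.098   0.065 ] R 0.0682
6 [260.  186.5] [0.6779 0.1701 0.018 ]
10 [423.  270.2] [ 0.4566 -0.2325  0.018 ]
12 [273.3 292.2] [0.4088 0.1352 0.018 ]
```

```bash
cat >> h.py <<'E'
H=np.array([.574,-.0805]); PIV=np.array([.554,.0735])
def polar(c,r,deg,z): return np.r_[c+r*np.array([np.cos(np.radians(deg)),np.sin(np.radians(deg))]),z]
def todelta(*targets):
    o=get_obs(); M=R.from_quat(o["tool_rot"]).as_matrix(); p=np.array(o["eef_pos"])
    for t in targets: print(((np.array(t)-p)@M*1000).round(0), end=" ")
    print("\neef",p.round(4),"t",o["time"],"F",np.round(o["wrist_force"],1))
E
python3 - <<'E'
from h import *
todelta(polar(H,.108,-32,.23),polar(H,.108,-32,.10),polar(H,.108,-32,.036))
E
```

```text
[ 564. -221.    1.] [ 564. -221.  131.] [ 564. -221.  195.] 
eef [ 0.2262 -0.5554  0.2302] t 0.1 F [-0.5 -0.5 -0.4]
```

```bash
python3 -m inch '{"gripper":[1,1,1,1,1],"delta_pos":[[55,-20,0],[110,-42,0],[165,-64,0],[220,-86,0],[275,-108,0]],"rot":[[0,0,0],[0,0,0],[0,0,0],[0,0,0],[0,0,0]]}' 30
python3 -m inch '{"gripper":[1,1,1,1,1],"delta_pos":[[58,-22,0],[116,-45,0],[174,-67,0],[232,-90,0],[289,-113,0]],"rot":[[0,0,0],[0,0,0],[0,0,0],[0,0,0],[0,0,0]]}'
python3 -m inch '{"gripper":[1,1,1],"delta_pos":[[0,0,0],[0,0,50],[0,0,90]],"rot":[[0,0,0],[0,0,0],[0,0,0]]}'
python3 - <<'E'
from h import *
c=read_camera("wrist"); cv2.imwrite("pics/w1.png",c["frame"]); np.savez("w1.npz",**c)
todelta(polar(H,.108,-32,.036)); print(c["xyz"])
E
```

```text
time: 0.72
eef_pos: [0.4413, -0.3503, 0.2308]
tool_rot: [0.981, 0.192, -0.0, -0.0]
wrist_force: [0.4, -0.1, -1.0]
gripper_width: 0.006
gripper_force: 0.0
time: 1.35
eef_pos: [0.6664, -0.1366, 0.2306]
tool_rot: [0.981, 0.192, -0.0, -0.0]
wrist_force: [0.3, -1.0, -0.1]
gripper_width: 0.002
gripper_force: 0.0
time: 1.72
eef_pos: [0.6647, -0.1387, 0.1394]
tool_rot: [0.981, 0.192, -0.0, 0.0]
wrist_force: [-0.4, -0.7, -1.2]
gripper_width: 0.001
gripper_force: 0.0
[ 4.  1. 96.] 
eef [ 0.6622 -0.1383  0.132 ] t 1.775 F [ 0.2  0.1 -5.6]
[ 0.72736207 -0.11179566  0.28361668]
```

View pics/w1.png

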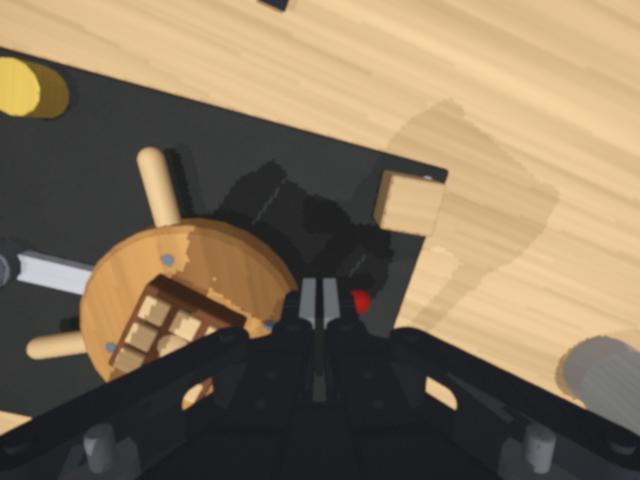

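```bash
python3 -m inch '{"gripper":[1,1,1,1],"delta_pos":[[0,0,30],[0,0,60],[0,0,60],[0,0,60]],"rot":[[0,0,0],[0,0,0],[0,0,0],[0,0,0]]}'
python3 - <<'E'
from h import *
todelta(polar(H,.108,-32,.036))
E
```

```text
time: 2.28
eef_pos: [0.6657, -0.1388, 0.0833]
tool_rot: [0.981, 0.192, 0.001, 0.0]
wrist_force: [-0.7, 0.4, 0.4]
gripper_width: 0.002
gripper_force: 0.0
[ 0. -1. 47.] 
eef [ 0.6657 -0.1388  0.0833] t 2.275 F [-0.7  0.4  0.4]
```

```bash
python3 -m inch '{"gripper":[1,1,1],"delta_pos":[[0,0,30],[0,0,47],[0,0,47]],"rot":[[0,0,0],[0,0,0],[0,0,0]]}'
python3 - <<'E'
from h import *
M=R.from_quat(get_obs()["tool_rot"]).as_matrix(); todelta(polar(H,.108,-32,.036))
a=-32
while a>-152:
    p=polar(H,.108,a,.036)
    b=[ (polar(H,.108,a-6*k,.036)-p)@M*1000 for k in range(1,6)]; print(a,[list(x.round(0)) for x in b]); a-=30
E
```

```text
time: 2.65
eef_pos: [0.6646, -0.1382, 0.0333]
tool_rot: [0.981, 0.192, -0.001, -0.0]
wrist_force: [-1.1, 0.1, -0.4]
gripper_width: 0.001
gripper_force: 0.0
[ 1. -0. -3.] 
eef [ 0.6646 -0.1382  0.0333] t 2.65 F [-1.1  0.1 -0.4]
-32 [[np.float64(-9.0), np.float64(6.0), np.float64(0.0)], [np.float64(-20.0), np.float64(11.0), np.float64(0.0)], [np.float64(-30.0), np.float64(15.0), np.float64(0.0)], [np.float64(-41.0), np.float64(18.0), np.float64(0.0)], [np.float64(-52.0), np.float64(20.0), np.float64(0.0)]]
-62 [[np.float64(-11.0), np.float64(1.0), np.float64(0.0)], [np.float64(-23.0), np.float64(-0.0), np.float64(0.0)], [np.float64(-34.0), np.float64(-2.0), np.float64(0.0)], [np.float64(-45.0), np.float64(-5.0), np.float64(0.0)], [np.float64(-55.0), np.float64(-9.0), np.float64(0.0)]]
-92 [[np.float64(-10.0), np.float64(-5.0), np.float64(0.0)], [np.float64(-20.0), np.float64(-11.0), np.float64(0.0)], [np.float64(-28.0), np.float64(-18.0), np.float64(0.0)], [np.float64(-36.0), np.float64(-26.0), np.float64(0.0)], [np.float64(-43.0), np.float64(-35.0), np.float64(0.0)]]
-122 [[np.float64(-6.0), np.float64(-9.0), np.float64(0.0)], [np.float64(-11.0), np.float64(-20.0), np.float64(0.0)], [np.float64(-15.0), np.float64(-30.0), np.float64(0.0)], [np.float64(-18.0), np.float64(-41.0), np.float64(0.0)], [np.float64(-20.0), np.float64(-52.0), np.float64(0.0)]]
```

```bash
python3 -m inch '{"gripper":[1,1,1,1,1],"delta_pos":[[-9,6,-3],[-20,11,-3],[-27,14,-3],[-34,16,-3],[-41,18,-3]],"rot":[[0,0,0],[0,0,0],[0,0,0],[0,0,0],[0,0,0]]}'
python3 -m inch '{"gripper":[1,1],"delta_pos":[[-5,1,0],[-11,2,0]],"rot":[[0,0,0],[0,0,0]]}'
python3 - <<'E'
from h import *
todelta(polar(H,.108,-62,.036))
T=read_camera("top"); a,n,m=cen(blob(T,*RD,(250,155,430,300))); p=plane(T,*a,.053); print(a,n,p, np.degrees(np.arctan2(*(p[:2]-H)[::-1])))
E
```

```text
time: 3.28
eef_pos: [0.634, -0.1705, 0.0377]
tool_rot: [0.981, 0.192, 0.0, -0.0]
wrist_force: [0.7, 1.4, 0.1]
gripper_width: -0.0
gripper_force: 0.8
time: 3.52
eef_pos: [0.6244, -0.1763, 0.0372]
tool_rot: [0.981, 0.192, 0.0, -0.0]
wrist_force: [2.0, 0.9, -0.0]
gripper_width: -0.002
gripper_force: 0.8
[ 0. -0.  1.] 
eef [ 0.6244 -0.1763  0.0372] t 3.525 F [ 2.   0.9 -0. ]
[400.5        209.07142857] 14 [ 0.60296032 -0.17908981  0.053     ] -73.63008244551179
```

Pushing works with about 2 N. I'll continue the arc.

```bash
python3 -m inch '{"gripper":[1,1,1,1,1],"delta_pos":[[-11,1,0],[-23,0,0],[-34,-2,0],[-45,-5,0],[-55,-9,0]],"rot":[[0,0,0],[0,0,0],[0,0,0],[0,0,0],[0,0,0]]}'
python3 -m inch '{"gripper":[1,1,1,1,1],"delta_pos":[[-10,-5,0],[-20,-11,0],[-28,-18,0],[-36,-26,0],[-43,-35,0]],"rot":[[0,0,0],[0,0,0],[0,0,0],[0,0,0],[0,0,0]]}'
python3 -m inch '{"gripper":[1,1,1,1],"delta_pos":[[-6,-9,0],[-11,-20,0],[-14,-27,0],[-14,-27,0]],"rot":[[0,0,0],[0,0,0],[0,0,0],[0,0,0]]}'
python3 - <<'E'
from h import *
todelta(polar(H,.108,-137,.036))
T=read_camera("top"); cv2.imwrite("pics/t2.png",cv2.resize(T["frame"][140:310,240:440],None,fx=3,fy=3))
a,n,m=cen(blob(T,*RD,(250,155,430,300))); p=plane(T,*a,.053); print(a,n,p, np.degrees(np.arctan2(*(p[:2]-H)[::-1])))
E
```

```text
time: 4.2
eef_pos: [0.5696, -0.189, 0.0374]
tool_rot: [0.981, 0.192, 0.0, 0.0]
wrist_force: [2.7, 1.3, -0.0]
gripper_width: 0.004
gripper_force: 0.9
time: 4.82
eef_pos: [0.5167, -0.1724, 0.0373]
tool_rot: [0.981, 0.192, 0.0, 0.0]
wrist_force: [2.1, -0.3, 0.0]
gripper_width: -0.001
gripper_force: 0.9
time: 5.32
eef_pos: [0.4935, -0.1523, 0.0371]
tool_rot: [0.981, 0.192, -0.001, -0.0]
wrist_force: [-0.7, -0.5, 0.3]
gripper_width: -0.002
gripper_force: 0.0
[1. 2. 1.] 
eef [ 0.4935 -0.1523  0.0371] t 5.325 F [-0.7 -0.5  0.3]
[385. 265.] 1 [ 0.46774896 -0.13657178  0.053     ] -152.1780798035383
```

View pics/t2.png

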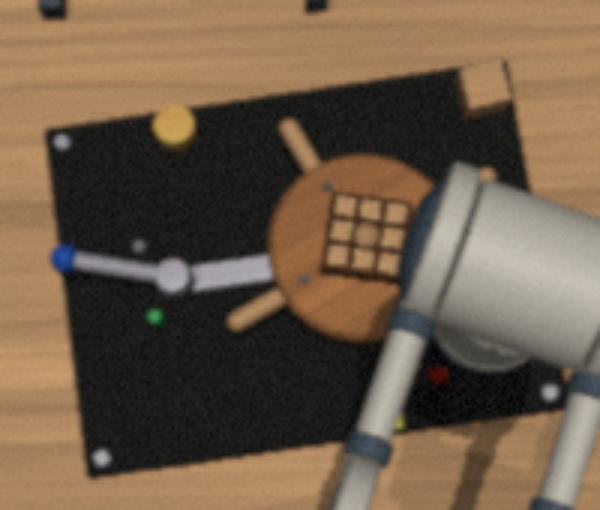

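The crop shows the red tip at (438,375), just below the arm, with the mark at (400,422). The carving is still centred and the brake is still released, with about 20° left to turn.

Run:
```python
from h import *
M=R.from_quat(get_obs()["tool_rot"]).as_matrix(); p=polar(H,.108,-137,.036)
print([((polar(H,.108,a,.036)-p)@M*1000).round(0).tolist() for a in (-141,-145,-149,-152,-154,-156,-158)])
```

```text
[[-2.0, -7.0, 0.0], [-4.0, -14.0, 0.0], [-6.0, -22.0, 0.0], [-6.0, -27.0, 0.0], [-7.0, -31.0, 0.0], [-7.0, -35.0, 0.0], [-7.0, -39.0, 0.0]]
```

```bash
python3 -m inch '{"gripper":[1,1,1,1,1],"delta_pos":[[-2,-7,0],[-4,-14,0],[-6,-22,0],[-6,-27,0],[-6,-27,0]],"rot":[[0,0,0],[0,0,0],[0,0,0],[0,0,0],[0,0,0]]}'
cat >> h.py <<'E'
def spokes(T):
    "angles (mod 90) of pale/red spokes, from annulus r 90..122 points at spoke height in depth"
    P=cloud(T); d=P[...,:2]-H; r=np.hypot(d[...,0],d[...,1]); a=np.degrees(np.arctan2(d[...,1],d[...,0]))
    m=(P[...,2]>.046)&(P[...,2]<.062)&(r>.088)&(r<.124)
    n,l,s,c=cv2.connectedComponentsWithStats(m.astype(np.uint8))
    for i in range(1,n):
        if s[i,4]>12: print("spoke px",c[i].round(0),s[i,4],"ang",a[l==i].mean().round(1),"r",r[l==i].max().round(3))
    for n,q in dict(red=RD,mark=Y).items():
        try:
            ce,k,mm=cen(blob(T,*q,(250,155,430,300) if T["frame"] is not None else None)); print(n,k,a[mm].mean().round(1),r[mm].max().round(3))
        except Exception as e: print(n,e)
E
python3 - <<'E'
from h import *
todelta(polar(H,.108,-152,.036),polar(H,.108,-140,.036)); T=read_camera("top"); spokes(T)
S=read_camera("side"); cv2.imwrite("pics/s3.png",cv2.resize(S["frame"][170:330,200:420],None,fx=3,fy=3))
E
```

```text
time: 6.0
eef_pos: [0.4781, -0.1296, 0.0372]
tool_rot: [0.981, 0.192, -0.0, -0.0]
wrist_force: [0.2, -0.4, 0.0]
gripper_width: 0.004
gripper_force: 0.0
[-0.  2.  1.] [ 5. 24.  1.] 
eef [ 0.4781 -0.1296  0.0372] t 6.0 F [ 0.2 -0.4  0. ]
spoke px [348. 182.] 86 ang 15.5 r 0.123
spoke px [403. 210.] 78 ang -75.7 r 0.123
spoke px [318. 234.] 97 ang 105.7 r 0.124
red attempt to get argmax of an empty sequence
mark 64 -172.3 0.145
```

View pics/s3.png

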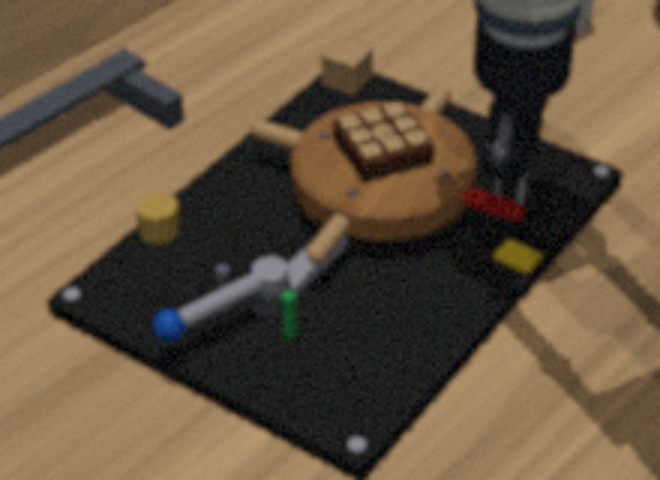

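The side crop shows the finger behind the red spoke (495,205) and the mark at (517,255). The depth of the three pale spokes puts red at -164.8°. The target is -172.5°, so about 15 mm more.

```bash
python3 -m inch '{"gripper":[1,1,1,1,1],"delta_pos":[[0,-4,0],[-1,-8,0],[-1,-12,0],[-1,-14,0],[-1,-14,0]],"rot":[[0,0,0],[0,0,0],[0,0,0],[0,0,0],[0,0,0]]}'
python3 - <<'E'
from h import *
todelta(polar(H,.108,-160,.036)); T=read_camera("top"); spokes(T)
E
```

```text
time: 6.72
eef_pos: [0.4721, -0.1173, 0.0373]
tool_rot: [0.981, 0.192, -0.0, -0.0]
wrist_force: [0.0, -1.1, 0.3]
gripper_width: 0.002
gripper_force: 0.2
[0. 0. 1.] 
eef [ 0.4721 -0.1173  0.0373] t 6.725 F [ 0.  -1.1  0.3]
spoke px [353. 181.] 83 ang 8.0 r 0.12
spoke px [404. 216.] 88 ang -83.4 r 0.122
spoke px [317. 229.] 96 ang 98.5 r 0.123
red attempt to get argmax of an empty sequence
mark 40 -165.7 0.212
```

Red is now at -172.3°, on the mark. I'll back off, lift and check, working out the brake positions at the same time.

```bash
python3 -m inch '{"gripper":[1,1,1,1,1],"delta_pos":[[1,6,0],[3,14,0],[5,22,0],[5,22,-50],[5,22,-110]],"rot":[[0,0,0],[0,0,0],[0,0,0],[0,0,0],[0,0,0]]}'
python3 -m inch '{"gripper":[1,1,1,1],"delta_pos":[[0,0,0],[-50,-20,0],[-100,-30,0],[-100,-30,0]],"rot":[[0,0,0],[0,0,0],[0,0,0],[0,0,0]]}'
python3 - <<'E'
from h import *
T=read_camera("top"); spokes(T); np.savez("t4.npz",**T); cv2.imwrite("pics/t4.png",cv2.resize(T["frame"][140:310,240:440],None,fx=3,fy=3))
P=cloud(T); q=cen(blob(T,*B,(250,155,430,300)))[2]; b=np.median(P[q],0); g=np.median(P[cen(blob(T,*G,(250,155,430,300)))[2]],0)
for n,x in(("ball",b),("green",g)):
    d=x[:2]-PIV; print(n,x.round(4),"from pivot",np.hypot(*d).round(4),np.degrees(np.arctan2(d[1],d[0])).round(1))
m=(P[...,2]>.045)&(P[...,2]<.06); d=P[...,:2]-PIV; r=np.hypot(*np.moveaxis(d,-1,0)); a=np.degrees(np.arctan2(d[...,1],d[...,0])); k=m&(r>.03)&(r<.085)&(abs(a-80)<40)
print("bar",k.sum(),np.median(a[k&(r>.045)]))
todelta(polar(PIV,.08,40,.14),polar(PIV,.08,40,.036))
E
```

```text
time: 7.4
eef_pos: [0.4844, -0.1363, 0.1468]
tool_rot: [0.981, 0.192, -0.002, -0.001]
wrist_force: [1.5, -1.0, 0.4]
gripper_width: 0.003
gripper_force: 0.0
time: 7.9
eef_pos: [0.3793, -0.1465, 0.1464]
tool_rot: [0.982, 0.191, -0.0, -0.0]
wrist_force: [1.7, -0.4, -0.3]
gripper_width: 0.002
gripper_force: 0.0
spoke px [353. 180.] 82 ang 8.0 r 0.122
spoke px [403. 216.] 92 ang -83.6 r 0.122
spoke px [317. 229.] 94 ang 98.5 r 0.123
spoke px [367. 265.] 99 ang -173.2 r 0.124
red 36 -173.3 0.102
mark 111 -169.6 0.212
ball [0.5695 0.1588 0.0587] from pivot 0.0867 79.7
green [0.5195 0.0869 0.0577] from pivot 0.037 158.7
bar 137 80.6195121509226
[ 319. -163.    7.] [ 319. -163.  111.] 
eef [ 0.3806 -0.1464  0.1468] t 7.95 F [ 0.8 -0.5 -0.1]
```

View pics/t4.png

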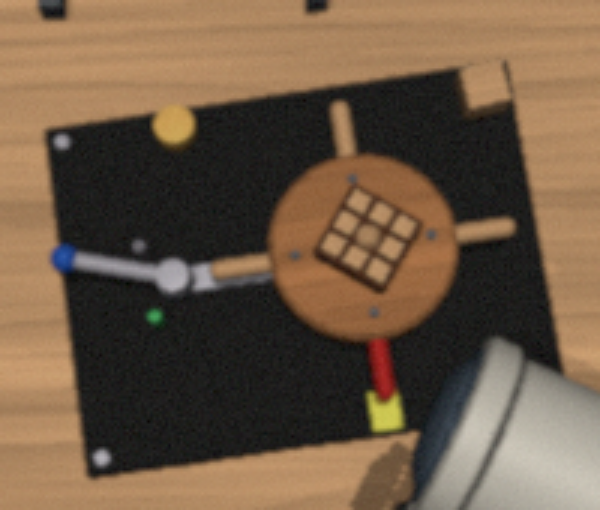

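Crop: the red spoke (385,370) points straight down at the mark (385,412), the carving is centred, and the lever runs from the pivot (173,275) to the ball (63,258), about 80° in world. Next is the brake, approached from its far side.

Run:
```python
from h import *
todelta(polar(PIV,.066,42,.146),polar(PIV,.066,42,.036))
M=R.from_quat(get_obs()["tool_rot"]).as_matrix(); p=polar(PIV,.066,42,.036)
print([((polar(PIV,.066,a,.036)-p)@M*1000).round(0).tolist() for a in range(50,122,8)])
```

```text
[ 305. -161.    1.] [ 305. -161.  111.] 
eef [ 0.3806 -0.1464  0.1468] t 7.95 F [ 0.8 -0.5 -0.1]
[[-4.0, -8.0, -0.0], [-9.0, -16.0, -0.0], [-15.0, -23.0, -0.0], [-21.0, -29.0, -0.0], [-29.0, -35.0, -0.0], [-37.0, -39.0, -0.0], [-46.0, -42.0, -0.0], [-55.0, -43.0, -0.0], [-64.0, -43.0, -0.0]]
```

```bash
python3 -m inch '{"gripper":[1,1,1,1,1],"delta_pos":[[50,-27,0],[100,-54,0],[150,-81,0],[200,-107,0],[250,-133,0]],"rot":[[0,0,0],[0,0,0],[0,0,0],[0,0,0],[0,0,0]]}'
python3 -m inch '{"gripper":[1,1,1,1,1],"delta_pos":[[30,-15,0],[55,-28,0],[55,-28,0],[55,-28,20],[55,-28,40]],"rot":[[0,0,0],[0,0,0],[0,0,0],[0,0,0],[0,0,0]]}'
python3 - <<'E'
from h import *
todelta(polar(PIV,.066,42,.036))
E
```

```text
time: 8.57
eef_pos: [0.5646, 0.0738, 0.1461]
tool_rot: [0.981, 0.193, -0.0, -0.0]
wrist_force: [0.7, -1.5, 0.4]
gripper_width: -0.0
gripper_force: 0.0
time: 9.2
eef_pos: [0.6025, 0.1175, 0.1051]
tool_rot: [0.981, 0.192, -0.001, 0.0]
wrist_force: [0.5, -0.9, -0.4]
gripper_width: -0.003
gripper_force: 0.0
[ 1.  0. 69.] 
eef [0.6025 0.1175 0.1051] t 9.2 F [ 0.5 -0.9 -0.4]
```

```bash
python3 -m inch '{"gripper":[1,1,1,1,1],"delta_pos":[[1,0,20],[1,0,40],[1,0,55],[1,0,68],[1,0,68]],"rot":[[0,0,0],[0,0,0],[0,0,0],[0,0,0],[0,0,0]]}'
python3 -m inch '{"gripper":[1,1,1,1,1],"delta_pos":[[-4,-8,0],[-9,-16,0],[-12,-20,0],[-15,-23,0],[-18,-26,0]],"rot":[[0,0,0],[0,0,0],[0,0,0],[0,0,0],[0,0,0]]}'
python3 - <<'E'
from h import *
todelta(polar(PIV,.066,70,.036))
E
```

```text
time: 9.82
eef_pos: [0.6032, 0.1185, 0.0379]
tool_rot: [0.981, 0.192, -0.001, -0.0]
wrist_force: [-0.7, -0.7, -0.7]
gripper_width: 0.002
gripper_force: 0.0
time: 10.45
eef_pos: [0.5777, 0.1356, 0.0398]
tool_rot: [0.981, 0.192, 0.001, 0.0]
wrist_force: [3.1, -1.2, 0.6]
gripper_width: -0.001
gripper_force: 1.2
[-1. -0.  4.] 
eef [0.5777 0.1356 0.0398] t 10.45 F [ 3.1 -1.2  0.6]
```

```bash
python3 -m inch '{"gripper":[1,1,1,1,1],"delta_pos":[[-5,-4,2],[-11,-8,2],[-17,-12,2],[-23,-14,2],[-28,-16,2]],"rot":[[0,0,0],[0,0,0],[0,0,0],[0,0,0],[0,0,0]]}'
cat > b.py <<'E'
from h import *
T=read_camera("top"); spokes(T); P=cloud(T); 
for c,bx in((T,(250,155,430,310)),(read_camera("side"),(200,185,410,335))):
    try: b=np.median(cloud(c)[cen(blob(c,*B,bx))[2]],0); d=b[:2]-PIV; print("ball",b.round(4),np.hypot(*d).round(4),np.degrees(np.arctan2(d[1],d[0])).round(1))
    except Exception as e: print(e)
todelta(polar(PIV,.066,114,.036))
E
python3 b.py
```

```text
time: 11.08
eef_pos: [0.5449, 0.1401, 0.0371]
tool_rot: [0.981, 0.192, -0.0, -0.0]
wrist_force: [2.9, 0.0, -0.3]
gripper_width: -0.003
gripper_force: 1.2
spoke px [353. 180.] 81 ang 8.0 r 0.121
spoke px [403. 216.] 92 ang -83.6 r 0.122
spoke px [317. 229.] 96 ang 98.5 r 0.123
spoke px [367. 265.] 101 ang -173.1 r 0.124
red 76 -172.7 0.124
mark 113 -169.7 0.212
ball [0.5158 0.1544 0.06  ] 0.0895 115.3
ball [0.5161 0.163  0.0565] 0.0972 112.9
[-19.  -1.   1.] 
eef [0.5446 0.1403 0.0372] t 11.175 F [-0.6  0.5  0.2]
```

```bash
python3 -m inch '{"gripper":[1,1,1,1],"delta_pos":[[-5,-1,0],[-10,-1,0],[-14,-1,0],[-17,-1,0]],"rot":[[0,0,0],[0,0,0],[0,0,0],[0,0,0]]}'
python3 b.py
python3 -m inch '{"gripper":[1,1,1],"delta_pos":[[-2,0,0],[-4,1,0],[-5,1,0]],"rot":[[0,0,0],[0,0,0],[0,0,0]]}'
python3 b.py
```

```text
time: 11.68
eef_pos: [0.5292, 0.1345, 0.0374]
tool_rot: [0.981, 0.192, 0.0, -0.0]
wrist_force: [3.0, -0.1, 0.7]
gripper_width: 0.001
gripper_force: 1.2
spoke px [353. 180.] 82 ang 8.0 r 0.121
spoke px [403. 216.] 91 ang -83.5 r 0.122
spoke px [317. 229.] 96 ang 98.5 r 0.123
spoke px [367. 265.] 97 ang -173.2 r 0.124
red 60 -172.5 0.123
mark 112 -166.8 0.212
ball [0.4963 0.1426 0.059 ] 0.09 129.9
ball [0.4959 0.1431 0.0609] 0.0907 129.9
[-2. -0.  1.] 
eef [0.529  0.1345 0.0374] t 11.775 F [ 1.9 -0.5 -0.1]
time: 12.15
eef_pos: [0.525, 0.1319, 0.0374]
tool_rot: [0.981, 0.192, 0.0, -0.0]
wrist_force: [2.3, 1.5, -0.4]
gripper_width: -0.001
gripper_force: 1.2
spoke px [353. 180.] 82 ang 8.0 r 0.122
spoke px [403. 216.] 88 ang -83.6 r 0.122
spoke px [317. 229.] 94 ang 98.5 r 0.123
spoke px [367. 265.] 100 ang -173.1 r 0.124
red 63 -173.1 0.123
mark 111 -172.7 0.148
ball [0.4888 0.1375 0.0594] 0.0914 135.5
ball [0.4873 0.1467 0.0554] 0.099 132.3
[ 3. -1.  1.] 
eef [0.525  0.1318 0.0373] t 12.25 F [1.8 1.8 0.1]
```

Keep pushing in small steps until the force rises at the stop.

```bash
python3 -m inch '{"gripper":[1,1],"delta_pos":[[-2,1,0],[-3,1,0]],"rot":[[0,0,0],[0,0,0]]}' | grep -E "pos|wrist"
python3 -m inch '{"gripper":[1,1],"delta_pos":[[-1,0,0],[-2,1,0]],"rot":[[0,0,0],[0,0,0]]}'| grep -E "pos|wrist"
python3 b.py
```

```text
eef_pos: [0.5225, 0.1298, 0.0373]
wrist_force: [1.6, 1.3, 0.7]
eef_pos: [0.5212, 0.1284, 0.0374]
wrist_force: [3.3, 5.0, 0.6]
spoke px [353. 180.] 83 ang 8.1 r 0.122
spoke px [403. 216.] 91 ang -83.5 r 0.122
spoke px [317. 229.] 95 ang 98.4 r 0.123
spoke px [367. 265.] 98 ang -173.1 r 0.124
red 69 -172.4 0.123
mark 111 -172.7 0.148
ball [0.4839 0.1309 0.0594] 0.0906 140.7
ball [0.4835 0.1323 0.0602] 0.0918 140.2
[ 7. -3.  1.] 
eef [0.5212 0.1285 0.0374] t 12.85 F [2.4 4.3 1.4]
```

```bash
python3 -m inch '{"gripper":[1,1],"delta_pos":[[-1,1,0],[-2,1,0]],"rot":[[0,0,0],[0,0,0]]}'| grep -E "pos|wrist"
python3 b.py | tail -4
```

```text
eef_pos: [0.5208, 0.1282, 0.0376]
wrist_force: [8.2, 10.3, -2.0]
ball [0.4861 0.133  0.0594] 0.0903 138.7
ball [0.4835 0.1358 0.0594] 0.094 138.5
[ 8. -3.  2.] 
eef [0.5209 0.1282 0.0376] t 13.2 F [ 6.3  8.9 -2.6]
```

The force jumped to 13 N with no motion, so the lever is at its stop. I'll back off to the far side, lift and check.

```bash
python3 -m inch '{"gripper":[1,1,1,1,1],"delta_pos":[[3,-2,0],[10,-6,0],[20,-10,0],[20,-10,-40],[20,-10,-100]],"rot":[[0,0,0],[0,0,0],[0,0,0],[0,0,0],[0,0,0]]}'| grep -E "pos|wrist"
python3 -m inch '{"gripper":[1,1,1,1],"delta_pos":[[0,0,-40],[0,-50,-40],[0,-100,-40],[0,-100,-40]],"rot":[[0,0,0],[0,0,0],[0,0,0],[0,0,0]]}'| grep -E "pos|wrist"
python3 b.py
python3 - <<'E'
from h import *
T=read_camera("top"); cv2.imwrite("pics/t5.png",cv2.resize(T["frame"][140:310,240:440],None,fx=3,fy=3))
E
```

```text
eef_pos: [0.5333, 0.1431, 0.1354]
wrist_force: [1.2, -0.1, -0.1]
eef_pos: [0.4957, 0.2386, 0.1772]
wrist_force: [-0.5, 0.0, -0.4]
spoke px [353. 180.] 82 ang 8.1 r 0.121
spoke px [403. 216.] 91 ang -83.6 r 0.122
spoke px [317. 229.] 95 ang 98.5 r 0.124
spoke px [367. 265.] 98 ang -173.2 r 0.124
red 33 -162.4 0.212
mark 115 -172.7 0.148
ball [0.4861 0.1348 0.0586] 0.0915 137.9
ball [0.4894 0.1447 0.0536] 0.0962 132.2
[-10. 106. 141.] 
eef [0.4968 0.236  0.177 ] t 14.425 F [ 0.5 -1.   0.5]
```

View pics/t5.png

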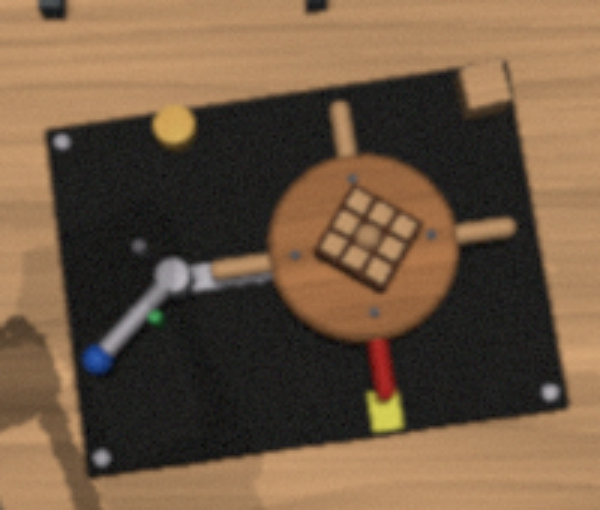

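The lever lies against the green peg (155,317) with the ball at (97,358). The red spoke still points at the mark (385,412), the carving is centred, and the robot is clear.

```bash
python3 -c "
from cell import sign_off; print(sign_off())"
```

```text
the job is handed in; nothing more can be done
None
```

I handed the job in with the red spoke within about 1° of the mark and the brake lever against its stop by the green peg; the carving was still centred and untouched, and the other things on the board had not moved, but the hand-in returned no verdict.

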